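# Lock the ring display plate

### The job

Turn the round ring-display plate by pushing its edge pegs, without knocking them, until its notch faces the locking tongue, then slide the tongue fully home and press it for a moment against the bottom of the notch with about 10 N (not over 20 N; if it catches before, ease the plate a little either way). Then try the lock: push sideways on a peg, as if to turn the plate, with about 10 N for half a second (not over 20 N), and let go, leaving the tongue home and the neighbouring boxes and candle where they stand.

Things in the scene. Friction and masses are not known exactly. Their poses are not given: they have to be found in the camera images.
- base: dark wooden foot fixed on the table: disc 200 mm across, 20 mm thick, with an arm 70 mm wide reaching 205 mm from the disc's centre along its own -y, carrying the tongue's steel channel. Origin: centre of the disc's underside, on the table; z up
- strap (a point): middle of the top of the flat strap over the channel, 105 mm from the plate's axis along the base's -y, 40.5 mm above the table; strap 14 mm long. The channel runs along the base's y from y = -95 to -203 mm: floor 22 mm and walls 36.5 mm above the table, 15.5 mm between the walls
- plate: round plywood plate 176 mm across, 22 to 34 mm above the table, turns endlessly both ways about the base's vertical axis with dry friction of about 0.25 N m, stays where left. Origin: on the axis, 22 mm above the table. Its notch lies along its own -y and faces the tongue when its axes match the base's. White ring cone in the middle: 32 mm wide foot, top 70 mm above the table
- notch (a point): middle of the mouth of the plate's only notch, on the rim, at the plate's top face, 88 mm from the axis. The notch is 16 mm wide and 26 mm deep with parallel sides
- peg (a point): top of one of the plate's five alike brass pegs: upright, 10 mm thick, from 34 to 68 mm above the table, on a circle of 70 mm radius at 36, 108, 180, 252 and 324 degrees round from the notch. This one is at 36 degrees anticlockwise (from above) from the notch
- mark (a point): point fixed on the base where the mouth of the notch must come: in front of the tongue, 88 mm from the axis along the base's -y, 34 mm above the table
- tongue: loose steel bar in the channel, 14 x 80 x 12 mm, nose corners rounded by 3 mm. Origin: centre of its underside; nose at own y = +40 mm, pointing at the plate. At the start it is 30 to 48 mm short of home. Fully home, the nose meets the notch's bottom and the origin is at y = -102 mm in the base's frame
- tab (a point): middle of the top of the upright brass tab on the tongue, 30 mm behind the tongue's origin (own y = -30 mm), 66 mm above the table; the tab is 24 mm wide, 8 mm thick along the slide, 26 mm high; push it from behind
- hoop_box: bystander: pink open jewellery box with two hoops, 90 mm square, 34 mm high; origin at centre of underside
- pearl_box: bystander: pink open jewellery box with two pearl drops, 90 mm square, 34 mm high; origin at centre of underside
- candle: bystander: jar 72 mm across, 85 mm high; origin at centre of underside
Not all that is in view belongs to the job. There is more than one size of the tongue; the one meant has the size given above.

How it is judged:
By the outcome, as a careful person would: the job done as asked, in the order asked, and still so for the second after the job is handed in, with the robot touching nothing.
It also fails if it takes over 72 s, if anything falls off the work surface, if the arm or the gripper's body presses on something with over 40 N, if the wrist force passes 120 N, or if a joint passes its speed limit or range.

### The arm

A 6-joint arm with a two-finger parallel gripper is mounted at the origin on the work surface. World frame = base frame: x ahead of the robot, y to its left, z up, the work surface at z = 0. Lengths are in m, angles in degrees, forces in N, time in s.
With the tool pointing down it reaches from about 0.4 to 0.825 m from the base axis. Payload 7 kg.
Tool frame: the origin (TCP) lies at the very end of the fingers, on their centre line; the grasp point (between the pads) lies 19 mm behind it; z points along the fingers, y is the line along which they close (so a half turn about z gives the same grasp; the last joint's range is limited). The gripper opens to 88 mm and grips with 3 to 60 N. Pads are 19 mm wide; open, the fingers measure 130 mm over their backs; the gripper's body (78 mm by 193 mm) begins 47 mm behind the grasp point.
Start: joints at [88.012, 20.546, 0.682, 0, -70.136, -16.507], TCP at [0.214, 0.64, 0.194] pointing down, gripper open.
Joint ranges: [-176.03, 176.03], [-82.01, 121.73], [-58.28, 71.71], [-173.87, 95.51], [-174.79, -0.11], [-173.66, 173.66]. Speed limits (degrees/s): [136.94, 136.94, 172.46, 180, 180, 180].

### API

Orientations are given as [roll, pitch, yaw] about the fixed x, y, z axes, in that order (R = Rz(yaw) Ry(pitch) Rx(roll)).
In Python, from plant import get_state, imaging, r, finder gives the robot as it stands.
- The arm moves only by the shell command python3 -m handwheel 'ROWS' [FORCE]. ROWS is JSON, a list of rows, each a list of 5 numbers: the closure, from 0 (fully open) to 1 (shut), then the shift along the world's x, y, z in cm, then the turn about the world's z in degrees. A call has 1 to 8 rows; each row is the pose to reach, as a shift and turn from the pose commanded when the call began; what a row does not reach only later rows make up. A row lasts 1/8 s, in which the tool goes at most 62.5 mm and 10.7 degrees, less where a joint would pass 70% of its speed; a pose out of reach is approached as far as the arm can. A call with a gripper value outside its range is refused whole. The fingers move at their own pace and stop on an object; FORCE is the grip in N (left out, the last holds). Time passes only in rows, so rows that repeat a pose let the fingers close. It gives the time, the measured TCP pose, the force, the opening and the grip force at its end, in the units of the state.
- get_state(): the state, without advancing time (a new reading comes with each control period).
- imaging.capture(name): name is "scene" or "top"; returns (picture, depth): 420x560x3 uint8, red, green, blue; 420x560 float32, m along the optical axis (not along the pixel's ray), 0 where there is no reading.
- imaging.get_calibration(name): a dict with "fx", "fy", "cx", "cy" (pixels), "rvec" (rotation vector, rad) and "tvec" (3), from world to camera coordinates, as OpenCV has them. Camera axes: x right, y down, z forward; pixel columns grow to the right and rows downward; lengths in m; the calibration is good to about 2 mm. A picture is of the moment at which its call begins. get_calibration takes no time and is no camera call.
- r.close_job(): hands the job in; it is judged then, once.
Trained networks look in the newest picture that a camera, given by its name, has taken for a name from the list of things; names that differ only in an ending like _2 or _b are one class to them, and where a whole thing is asked for, a point or a joint stands for the part that bears it (a point fixed in the world has none). Each returns a list of dicts, best first, with "p" (0 to 1); they miss things now and then, are a little off and sometimes report something else, mostly with a low value. They report only what shows in the picture. A call takes as long as a camera call. They do not tell look-alikes from the thing itself.
- finder.cut_out(camera, query): "region" (420x560 bool, what is visible of it) and "pixel" ([column, row] in pixels, amid what is visible of it).
The state is a dict: "time_s": time; "joints": joint angles; "qd": joint speeds; "joint_torque": joint torques, N m; "tcp_pos": TCP position; "eef_rot": TCP orientation; "contact_force": force on the tool from outside, world axes, zero at the start; "moment": the same for the moment, N m; "gripper_width": finger opening in m; "gripper_force": force on a finger pad.
Only numpy, scipy, OpenCV 4.12 (cv2) and the standard library are available. Lean on these libraries where they do the work, as an engineer would, in place of code of your own. Each camera call takes 0.05 s, during which the arm holds its last target. There are 200 camera calls.

## Working session

There is one attempt and no reset: what is moved stays moved. The work goes in short steps, Python scripts to look and compute and a shell command to move; the robot and the scene stay as the last step left them, time stands still between calls to the robot, and variables do not carry over. Pictures are saved under pics/ and viewed, at most 10 in all, crops included, and the job is handed in when it is done.

```bash
ls; mkdir -p pics
cat > h.py <<'E'
import numpy as np, cv2
from plant import get_state, imaging, r, finder
def cam(n):
    c=imaging.get_calibration(n); K=np.array([[c['fx'],0,c['cx']],[0,c['fy'],c['cy']],[0,0,1.]])
    return K,cv2.Rodrigues(np.array(c['rvec'],float))[0],np.array(c['tvec'],float).reshape(3)
def world(n,px,d):
    K,R,t=cam(n); px=np.atleast_2d(px).astype(float); d=np.atleast_1d(d)
    return (((np.c_[px,np.ones(len(px))]@np.linalg.inv(K).T)*d[:,None])-t)@R
def onz(n,px,z):
    K,R,t=cam(n); v=np.linalg.inv(K)@np.array([*px,1.]); v=R.T@v; o=-R.T@t
    return o+v*(z-o[2])/v[2]
def proj(n,P):
    K,R,t=cam(n); q=(np.atleast_2d(P)@R.T+t)@K.T; return q[:,:2]/q[:,2:]
def save(f,im): cv2.imwrite('pics/'+f,im[...,::-1])
E
python3 - <<'E'
from h import *
a,da=imaging.capture('scene'); b,db=imaging.capture('top')
save('scene0.png',a); save('top0.png',b)
for n,d in(('scene',da),('top',db)):
  for q in('base','strap','plate','notch','peg','tongue','tab','hoop_box','pearl_box','candle'):
    for o in finder.cut_out(n,q)[:4]:
        m=o['region']&(d>0); 
        p=np.median(world(n,np.argwhere(m)[:,::-1],d[m]),0).round(3) if m.any() else None
        print(n,q,round(o['p'],2),np.round(o['pixel']),m.sum(),p)
print(get_state())
E
```

```text
pics
scene base 0.76 [317. 229.] 5419 [0.541 0.082 0.033]
scene base 0.53 [259. 215.] 195 [ 0.473 -0.034  0.035]
scene strap 0.94 [319. 226.] 5725 [0.539 0.081 0.033]
scene plate 0.7 [326. 224.] 3300 [0.544 0.104 0.034]
scene notch 0.87 [328. 229.] 3380 [0.543 0.105 0.034]
scene peg 0.82 [330. 224.] 3293 [0.544 0.103 0.034]
scene peg 0.46 [258. 214.] 126 [ 0.473 -0.038  0.045]
scene tongue 0.87 [216. 270.] 894 [ 0.628 -0.148  0.016]
scene tongue 0.87 [202. 201.] 620 [ 0.355 -0.167  0.016]
scene tongue 0.5 [258. 218.] 168 [ 0.472 -0.036  0.036]
scene tongue 0.44 [319. 229.] 5440 [0.542 0.083 0.033]
scene tab 0.63 [216. 275.] 852 [ 0.629 -0.148  0.016]
scene tab 0.58 [203. 201.] 590 [ 0.351 -0.162  0.017]
scene tab 0.45 [259. 210.] 118 [ 0.473 -0.038  0.044]
scene hoop_box 0.84 [125. 228.] 1542 [ 0.455 -0.34   0.019]
scene hoop_box 0.7 [318. 230.] 5479 [0.54  0.08  0.033]
scene pearl_box 0.62 [105. 282.] 2111 [ 0.615 -0.371  0.019]
scene candle 0.75 [445. 229.] 1465 [0.62  0.335 0.057]
top base 0.55 [229. 219.] 7246 [0.512 0.09  0.034]
top strap 0.84 [230. 220.] 7322 [0.512 0.089 0.034
[... 747 characters left out ...]
0.337 0.084]
{'time_s': 1.1, 'joints': array([ 8.80120730e+01,  2.05454687e+01,  6.81314917e-01, -1.17981149e-03,
       -7.01356866e+01, -1.65077026e+01]), 'qd': array([-0.03001242,  0.00815244, -0.09445977,  0.04343591,  0.02397881,
       -0.01993809]), 'joint_torque': array([ 7.06262435e-04, -5.82403886e+01,  2.93292135e+01,  7.00187355e+00,
        1.22935305e-02, -3.51560709e-05]), 'tcp_pos': array([0.21412547, 0.64010536, 0.1936627 ]), 'eef_rot': array([ 1.79999838e+02,  1.10923850e-03, -1.84960305e+01]), 'contact_force': array([ 0.00541443,  0.47458725, -0.23558872]), 'moment': array([-0.01385205, -0.0106702 , -0.00698785]), 'gripper_force': 0.0, 'gripper_width': 0.08770475486331716}
```

View pics/top0.png

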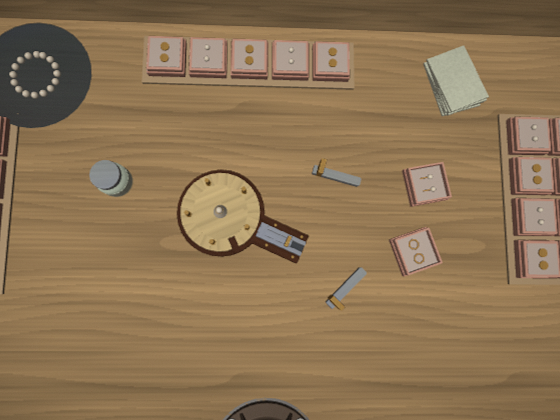

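View pics/scene0.png

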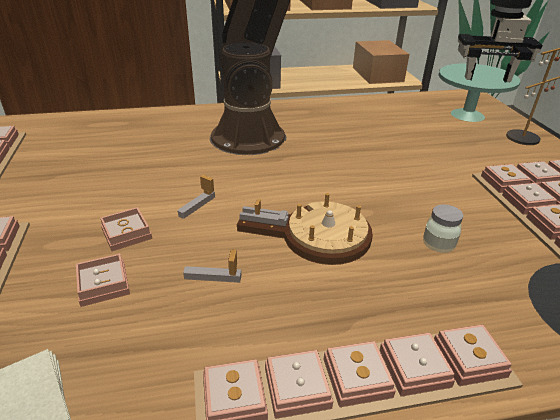

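The top view shows the plate at (221,212), its notch at (234,243), the arm, strap and tongue towards (295,243), and the candle at (110,178). There are three tongue candidates: a bar in the channel at (285,240), and loose bars on the table at (337,175) and (347,288). The one in the channel fits the description. I'll confirm it in an enlarged crop and measure.

Run:
```python
from h import *
b,db=imaging.capture('top'); a,da=imaging.capture('scene')
c=b[165:270,165:315]; d=a[185:270,225:385]
c=cv2.resize(c,None,fx=5,fy=5,interpolation=cv2.INTER_CUBIC)
save('crop1.png',c)
uv=np.argwhere(db>0)[:,::-1]; W=world('top',uv,db[db>0])
near=np.hypot(W[:,0]-.52,W[:,1]-.08)<.2
W=W[near];uv=uv[near]
p=W[(W[:,2]>.029)&(W[:,2]<.039)&(np.hypot(W[:,0]-.53,W[:,1]-.108)<.1)]
h=cv2.convexHull((p[:,:2]*1e4).astype(np.float32))[:,0]/1e4
A=np.c_[2*h,np.ones(len(h))];s=np.linalg.lstsq(A,(h**2).sum(1),rcond=None)[0];print('circle',s[:2],np.sqrt(s[2]+s[:2]@s[:2]))
print(cv2.minEnclosingCircle((p[:,:2]).astype(np.float32)))
m=np.zeros(db.shape,np.uint8)
t=(W[:,2]>.045); m[uv[t][:,1],uv[t][:,0]]=1
n,l,st,ce=cv2.connectedComponentsWithStats(m)
for i in range(1,n):
  q=W[t][l[uv[t][:,1],uv[t][:,0]]==i]; print(ce[i].round(1),st[i,4],np.median(q,0).round(4),q[:,2].max().round(3))
cen=np.array([.53,.108])
q=W[(W[:,2]>.012)&(W[:,2]<.045)&(np.hypot(*(W[:,:2]-cen).T)>.115)&(np.hypot(*(W[:,:2]-cen).T)<.215)]
print('arm',len(q),q.mean(0),cv2.minAreaRect(q[:,:2].astype(np.float32)))
hh=np.argwhere(m)
```

```text
circle [0.53016124 0.10527157] 0.08891792929334628
((0.5281530022621155, 0.10242091119289398), 0.09402837604284286)
[207.2 180.6] 25 [0.5939 0.135  0.0668] 0.071
[243.7 188.7] 22 [0.5768 0.0547 0.0674] 0.07
[219.9 210.3] 101 [0.5289 0.1057 0.0585] 0.071
[187.2 212.5] 24 [0.5236 0.1757 0.0668] 0.072
[247. 226.] 21 [0.4952 0.0466 0.068 ] 0.071
[287.8 240.7] 48 [ 0.464  -0.0422  0.0663] 0.069
[211.9 241. ] 21 [0.4621 0.1207 0.0683] 0.074
arm 1189 [ 0.46665957 -0.03731573  0.02637546] ((0.4681972563266754, -0.036636076867580414), (0.09517695754766464, 0.07036919891834259), 66.41045379638672)
```

View pics/crop1.png

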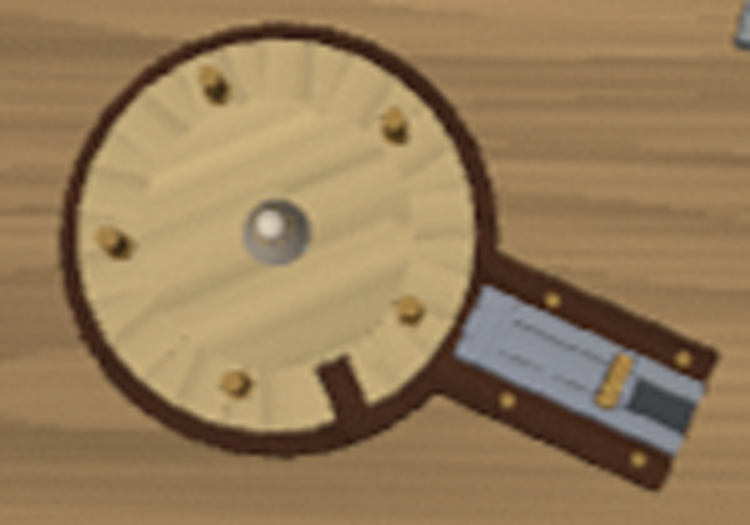

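The crop confirms it: the tongue in the channel, with its tab at (287,240), is the one meant. The other two lie loose on the table. From the pegs and the arm, the plate axis is at (0.530, 0.106), the arm points along about -113.6° and the notch is at -156.0°, so the plate has to turn about +42.4°. I'll straddle the far peg, at 24°.

```bash
python3 -m handwheel '[[0.75,5,-6.5,-1,6],[0.75,10,-13,-2,12],[0.75,15,-19.5,-3,18],[0.75,19,-25,-4,24],[0.75,23,-30,-5,30],[0.75,26,-34,-6,36],[0.75,30,-40,-6,43],[0.75,30,-40,-6,43]]'
```

```text
time_s: 2.2
tcp_pos: [0.5129, 0.2417, 0.1341]
eef_rot: [-180.0, -0.0, 24.6]
contact_force: [0.5, 0.4, -0.1]
gripper_width: 0.0223
gripper_force: 0.0
```

```bash
python3 -m handwheel '[[0.75,4,-5.3,-1,0],[0.75,8,-10.6,-2,0],[0.75,8,-10.6,-3,0],[0.75,8,-10.6,-3,0]]'
python3 - <<'E'
from h import *
b,db=imaging.capture('top'); a,da=imaging.capture('scene')
save('c2.png',cv2.resize(a[150:260,240:390],None,fx=5,fy=5,interpolation=cv2.INTER_CUBIC))
E
```

```text
time_s: 2.7
tcp_pos: [0.5914, 0.1362, 0.1028]
eef_rot: [-180.0, 0.1, 24.4]
contact_force: [-0.2, 0.4, 0.5]
gripper_width: 0.0215
gripper_force: 0.0
```

View pics/c2.png

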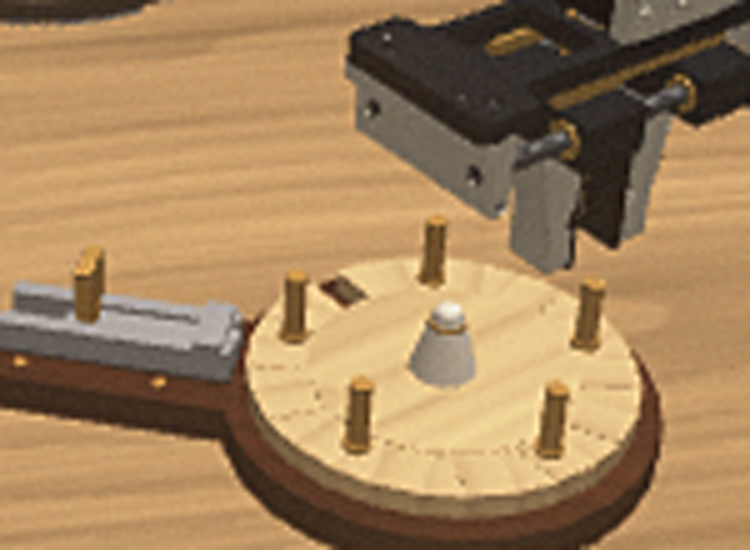

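The crop shows the fingertips around (575,250), seemingly further from the camera than peg 1 at (555,385). I'll check by projecting points.

Run:
```python
from h import *
t=get_state()['tcp_pos'];print(t)
f=lambda P:(proj('scene',P)-[240,150])*5
print(f(t), f([t[0],t[1],.068]))
pk=[[.5939,.135,.068],[.5768,.0547,.068],[.5236,.1757,.068],[.4952,.0466,.068],[.4621,.1207,.068]]
print(f(pk).round())
a,da=imaging.capture('scene')
uv=np.argwhere(da>0)[:,::-1];W=world('scene',uv,da[da>0])
s=(W[:,2]>.058)&(W[:,2]<.075)&(np.hypot(W[:,0]-.53,W[:,1]-.106)<.085)
m=np.zeros(da.shape,np.uint8);m[uv[s][:,1],uv[s][:,0]]=1
n,l,st,ce=cv2.connectedComponentsWithStats(m)
for i in range(1,n):
  q=W[s][l[uv[s][:,1],uv[s][:,0]]==i]; print(ce[i].round(1),st[i,4],np.median(q,0).round(4))
s=(W[:,2]>.095)&(W[:,2]<.115)&(np.hypot(W[:,0]-.59,W[:,1]-.136)<.12)
print(W[s].min(0),W[s].max(0),W[s].mean(0))
```

```text
[0.59156049 0.13801485 0.10416404]
[[565.08253212 311.55392848]] [[555.03723498 381.49582943]]
[[550. 386.]
 [354. 381.]
 [586. 282.]
 [291. 273.]
 [430. 218.]]
[326.6 195.5] 22 [0.465  0.1223 0.0646]
[298.6 206.2] 20 [0.4975 0.0473 0.0657]
[358.  208.1] 26 [0.5259 0.1768 0.0653]
[329.1 213.4] 38 [0.534  0.1073 0.064 ]
[311.6 227.9] 24 [0.5798 0.056  0.0661]
[350.9 228.8] 27 [0.5965 0.1364 0.0656]Traceback (most recent call last):
  File "<stdin>", line 15, in <module>
    return umr_minimum(a, axis, None, out, keepdims, initial, where)
ValueError: zero-size array to reduction operation minimum which has no identity
```

Run:
```python
from h import *
for i in range(3): print(get_state()['tcp_pos'],get_state()['time_s'])
for n in('scene','top'):
  a,da=imaging.capture(n)
  uv=np.argwhere(da>0)[:,::-1];W=world(n,uv,da[da>0])
  s=(W[:,2]>.08)&(W[:,2]<.16)&(np.hypot(W[:,0]-.59,W[:,1]-.136)<.15)
  q=W[s];print(n,len(q))
  for z in np.arange(.08,.16,.01):
    k=q[(q[:,2]>=z)&(q[:,2]<z+.01)]
    if len(k): print(z.round(2),len(k),k.min(0).round(3),k.max(0).round(3))
save('c3.png',cv2.resize(imaging.capture('scene')[0][150:260,240:390],None,fx=5,fy=5))
```

```text
[0.59163876 0.13842526 0.1045329 ] 2.85
[0.59163876 0.13842526 0.1045329 ] 2.85
[0.59163876 0.13842526 0.1045329 ] 2.85
scene 228
0.13 14 [0.582 0.116 0.137] [0.609 0.166 0.14 ]
0.14 102 [0.577 0.11  0.14 ] [0.612 0.168 0.15 ]
0.15 112 [0.577 0.11  0.15 ] [0.613 0.168 0.16 ]
top 1
0.15 1 [0.582 0.145 0.156] [0.582 0.145 0.156]
```

View pics/c3.png

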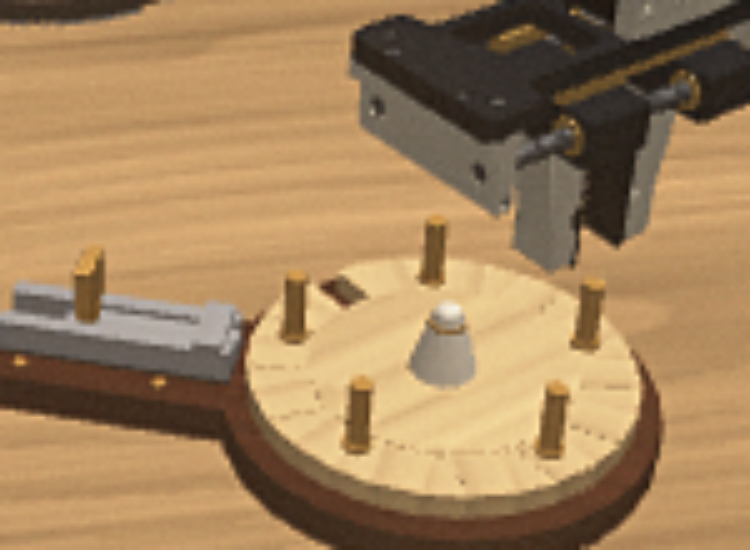

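The crop shows the fingertips at about (545,262). Depth puts them at z≈0.137, some 32 mm above the reported TCP. I'll open a little more, correct sideways, go down part of the way and check again.

```bash
python3 -m handwheel '[[0.68,0.1,-0.2,0,0],[0.68,0.2,-0.3,-1,0],[0.68,0.2,-0.3,-2,0],[0.68,0.2,-0.3,-3,0],[0.68,0.2,-0.3,-3,0],[0.68,0.2,-0.3,-3,0]]'
cat >> h.py <<'E'
def fing(xy,lo=.038,hi=.16,rad=.06):
  a,da=imaging.capture('scene'); uv=np.argwhere(da>0)[:,::-1];W=world('scene',uv,da[da>0])
  col=a[uv[:,1],uv[:,0]].astype(int); grey=(col.max(1)-col.min(1))<25
  s=grey&(W[:,2]>lo)&(W[:,2]<hi)&(np.hypot(W[:,0]-xy[0],W[:,1]-xy[1])<rad)
  q=W[s]; print('finger z low',np.sort(q[:,2])[:5].round(3) if len(q) else None)
  return a
E
python3 - <<'E'
from h import *
s=get_state();print(s['tcp_pos'],s['joints'].round(1),s['contact_force'])
fing(s['tcp_pos'][:2],.075)
E
```

```text
time_s: 3.75
tcp_pos: [0.5941, 0.1342, 0.0739]
eef_rot: [180.0, 0.0, 24.5]
contact_force: [0.6, 0.8, 0.1]
gripper_width: 0.0281
gripper_force: 0.0
[0.59406104 0.13423924 0.07393125] [ 31.1  20.2 -16.8   0.  -53.1  83.4] [0.5657822  0.79194636 0.0643559 ]
finger z low [0.109 0.109 0.109 0.109 0.11 ]
```

```bash
python3 -m handwheel '[[0.68,0,0,-0.6,0],[0.68,0,0,-1.2,0],[0.68,0,0,-1.8,0],[0.68,0,0,-2.4,0],[0.68,0,0,-2.4,0]]'
python3 - <<'E'
from h import *
s=get_state();print(s['tcp_pos'],s['contact_force'])
a=fing(s['tcp_pos'][:2],.06)
t=s['tcp_pos'];print((proj('scene',[t,t+[0,0,.033]])-[310,170])*8)
save('c4.png',cv2.resize(a[170:240,310:400],None,fx=8,fy=8,interpolation=cv2.INTER_CUBIC))
E
```

```text
time_s: 4.42
tcp_pos: [0.5935, 0.1341, 0.0492]
eef_rot: [180.0, 0.1, 24.5]
contact_force: [0.5, 0.1, 0.3]
gripper_width: 0.0278
gripper_force: 0.0
[0.59347963 0.13406097 0.04923776] [0.49100554 0.06948613 0.28932875]
finger z low [0.083 0.083 0.085 0.085 0.086]
[[308.07666651 512.49442055]
 [322.15873865 412.84237102]]
```

View pics/c4.png

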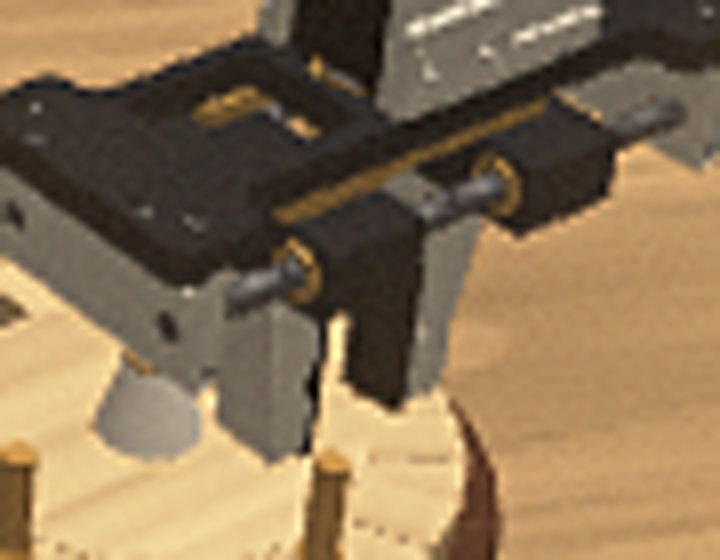

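The crop shows the fingertips at about (275,455) and (400,405), still above the peg top at (330,460). So the true tip height is about the reported z plus 33 mm. I'll check whether the sideways position is also off.

Run:
```python
from h import *
for z in(.078,.082,.086):
  L=onz('scene',(315/8+310,450/8+170),z);R=onz('scene',(410/8+310,405/8+170),z)
  print(z,L.round(4),R.round(4),'gap',np.linalg.norm(L-R).round(4),'mid-9.5',((L+R)/2-.0095*np.array([.91,.41,0])).round(4),np.degrees(np.arctan2(*(R-L)[1::-1])).round(1))
print('peg',onz('scene',(330/8+310,460/8+170),.068))
t=get_state(); print(t['tcp_pos'])
a,da=imaging.capture('scene')
for c in((275,440),(430,380),(380,380),(30,460),(190,375)):
  u=(c[0]/8+310,c[1]/8+170); print(c,world('scene',[u],da[int(u[1]),int(u[0])]).round(4))
```

```text
0.078 [0.6031 0.1294 0.078 ] [0.5887 0.1603 0.078 ] gap 0.0341 mid-9.5 [0.5873 0.1409 0.078 ] 115.0
0.082 [0.6081 0.1273 0.082 ] [0.5938 0.158  0.082 ] gap 0.0339 mid-9.5 [0.5923 0.1387 0.082 ] 115.0
0.086 [0.613  0.1251 0.086 ] [0.5988 0.1556 0.086 ] gap 0.0336 mid-9.5 [0.5973 0.1365 0.086 ] 115.0
peg [0.59560109 0.13718011 0.068     ]
[0.59378219 0.13417444 0.04963662]
(275, 440) [[0.616  0.1128 0.093 ]]
(430, 380) [[0.5909 0.1638 0.0873]]
(380, 380) [[0.5902 0.1502 0.0885]]
(30, 460) [[0.5805 0.0602 0.0665]]
(190, 375) [[0.664  0.0702 0.1533]]
```

```bash
python3 -m handwheel '[[0.68,0,0,-0.5,0],[0.68,0,0,-1,0],[0.68,0,0,-1.3,0],[0.68,0,0,-1.3,0]]'
python3 - <<'E'
from h import *
s=get_state();print(s['tcp_pos'],s['contact_force'])
fing(s['tcp_pos'][:2],.05)
E
```

```text
time_s: 5.03
tcp_pos: [0.5937, 0.1342, 0.0366]
eef_rot: [180.0, 0.0, 24.5]
contact_force: [-0.1, -0.1, 0.2]
gripper_width: 0.028
gripper_force: 0.0
[0.59368144 0.13416523 0.03657321] [-0.07873041 -0.14802316  0.18414905]
finger z low [0.072 0.072 0.072 0.073 0.073]
```

```bash
python3 -m handwheel '[[0.68,0,0,-0.4,0],[0.68,0,0,-0.8,0],[0.68,0,0,-1.2,0],[0.68,0,0,-1.6,0],[0.68,0,0,-2,0],[0.68,0,0,-2.3,0],[0.68,0,0,-2.3,0]]'
python3 - <<'E'
from h import *
s=get_state();print(s['tcp_pos'],s['contact_force'])
a=fing(s['tcp_pos'][:2],.04)
save('c5.png',cv2.resize(a[170:250,300:400],None,fx=7,fy=7,interpolation=cv2.INTER_CUBIC))
E
```

```text
time_s: 5.95
tcp_pos: [0.5937, 0.1342, 0.0136]
eef_rot: [180.0, 0.0, 24.5]
contact_force: [-0.2, -0.3, -0.9]
gripper_width: 0.0282
gripper_force: 0.0
[0.59373739 0.13418339 0.01364433] [-0.23315646 -0.2509821  -0.92792304]
finger z low [0.051 0.051 0.051 0.052 0.052]
```

View pics/c5.png

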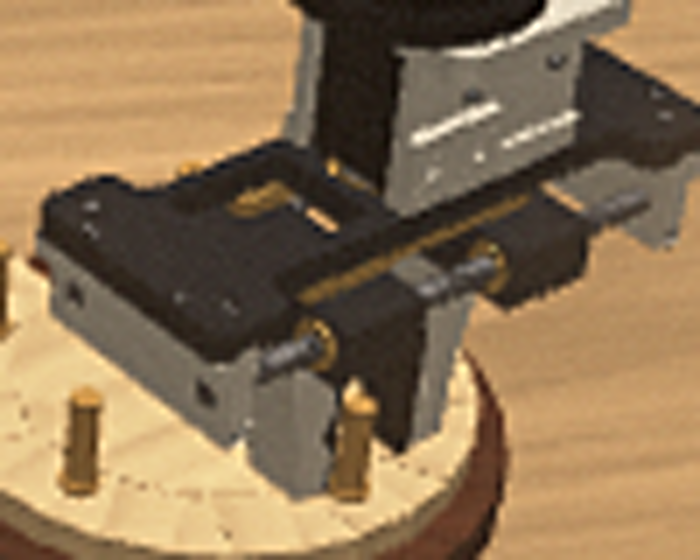

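The crop shows the peg at (350,440) standing in the gap between the fingers, tips at z≈0.05. I'll narrow the gap and push gently along the arc.

```bash
python3 -m handwheel '[[0.77,0,0,0,0],[0.77,0,0,0,0],[0.77,-0.06,0.12,0,1.1],[0.77,-0.12,0.24,0,2.2],[0.77,-0.18,0.36,0,3.3],[0.77,-0.24,0.48,0,4.4],[0.77,-0.31,0.61,0,5.6]]' 10
python3 -m handwheel '[[0.77,-0.19,0.31,0,3],[0.77,-0.4,0.61,0,6],[0.77,-0.62,0.9,0,9],[0.77,-0.86,1.18,0,12],[0.77,-1.11,1.44,0,15],[0.77,-1.38,1.7,0,18]]'
python3 -c "
from h import *
s=get_state();print(s['gripper_force'],s['contact_force'])"
```

```text
time_s: 6.88
tcp_pos: [0.5908, 0.1405, 0.014]
eef_rot: [180.0, -0.0, 30.2]
contact_force: [0.2, -1.7, 0.2]
gripper_width: 0.0199
gripper_force: 1.3
time_s: 7.62
tcp_pos: [0.5778, 0.1574, 0.014]
eef_rot: [179.9, -0.1, 48.3]
contact_force: [3.8, -1.4, -2.4]
gripper_width: 0.0205
gripper_force: 2.0
1.990075260400772 [ 3.81024793 -1.41597943 -2.38487895]
```

```bash
python3 -m handwheel '[[0.77,-0.27,0.24,0,3],[0.77,-0.57,0.46,0,6],[0.77,-0.87,0.67,0,9],[0.77,-1.18,0.86,0,12],[0.77,-1.5,1.04,0,15],[0.77,-1.5,1.04,0,15]]'
cat > ang.py <<'E'
from h import *
C=np.array([.530,.1062])
for n,off in(('top',(0,0)),('scene',(.003,.0012))):
  b,d=imaging.capture(n)
  uv=np.argwhere(d>0)[:,::-1];W=world(n,uv,d[d>0]);c=C+off
  rr=np.hypot(*(W[:,:2]-c).T); s=(W[:,2]>.055)&(W[:,2]<.076)&(rr>.058)&(rr<.082)
  col=b[uv[:,1],uv[:,0]].astype(int); s&=(col[:,0]-col[:,2]>30)
  m=np.zeros(d.shape,np.uint8);m[uv[s][:,1],uv[s][:,0]]=1
  k,l,st,ce=cv2.connectedComponentsWithStats(m); out=[]
  for i in range(1,k):
    if st[i,4]<8: continue
    q=np.median(W[s][l[uv[s][:,1],uv[s][:,0]]==i],0)[:2]-c; a=np.degrees(np.arctan2(q[1],q[0]))
    out.append((round(a,1),round((a-36+36)%72-36,1),st[i,4]))
  print(n,out)   # second number: notch angle modulo 72
E
python3 ang.py
```

```text
time_s: 8.38
tcp_pos: [0.5626, 0.1683, 0.0142]
eef_rot: [180.0, -0.1, 63.1]
contact_force: [2.2, 1.0, -0.1]
gripper_width: 0.0202
gripper_force: 0.9
top [(np.float64(-13.8), np.float64(22.2), np.int32(21)), (np.float64(-86.3), np.float64(21.7), np.int32(18)), (np.float64(129.8), np.float64(21.8), np.int32(20)), (np.float64(-158.0), np.float64(22.0), np.int32(18))]
scene [(np.float64(-159.1), np.float64(20.9), np.int32(28)), (np.float64(-85.9), np.float64(22.1), np.int32(28)), (np.float64(43.3), np.float64(7.3), np.int32(23)), (np.float64(-13.1), np.float64(22.9), np.int32(30))]
```

```bash
python3 -m handwheel '[[0.77,-0.16,0.08,0,1.5],[0.77,-0.33,0.15,0,3],[0.77,-0.5,0.23,0,4.5],[0.77,-0.67,0.3,0,6],[0.77,-0.82,0.36,0,7.3],[0.77,-0.95,0.4,0,8.5],[0.77,-0.95,0.4,0,8.5]]'
python3 ang.py
```

```text
time_s: 9.35
tcp_pos: [0.5526, 0.1721, 0.0142]
eef_rot: [180.0, -0.0, 71.6]
contact_force: [3.5, 0.8, 0.3]
gripper_width: 0.0203
gripper_force: 1.7
top [(np.float64(-4.6), np.float64(31.4), np.int32(21)), (np.float64(-76.6), np.float64(31.4), np.int32(20)), (np.float64(138.0), np.float64(30.0), np.int32(19)), (np.float64(-149.6), np.float64(30.4), np.int32(18))]
scene [(np.float64(138.8), np.float64(30.8), np.int32(26)), (np.float64(-149.0), np.float64(31.0), np.int32(27)), (np.float64(-76.7), np.float64(31.3), np.int32(28)), (np.float64(52.4), np.float64(16.4), np.int32(24)), (np.float64(-5.1), np.float64(30.9), np.int32(33))]
```

```bash
python3 -m handwheel '[[0.77,0.2,-0.1,0,-2],[0.77,0.42,-0.19,0,-4],[0.77,0.42,-0.19,0,-5.2],[0.77,0.42,-0.19,2,-5.2],[0.77,0.42,-0.19,4,-5.2],[0.77,0.42,-0.19,7,-5.2]]'
python3 - <<'E'
from h import *
b,db=imaging.capture('top')
save('c6.png',cv2.resize(b[190:270,200:315],None,fx=6.5,fy=6.5,interpolation=cv2.INTER_CUBIC))
C=np.array([.530,.1062])
# strap/steel + plate dark-notch direction
for name,lo,hi,z in(('notch',.066,.085,.034),):
  th=np.radians(np.arange(-135,-90,.25)); 
  prof=[]
  for t in th:
    P=[[*(C+r_*np.array([np.cos(t),np.sin(t)])),z] for r_ in np.arange(lo,hi,.003)]
    uv=proj('top',P).astype(np.float32)
    prof.append(cv2.remap(b,uv[None,:,0],uv[None,:,1],cv2.INTER_LINEAR).mean())
  prof=np.array(prof); w=prof<(prof.min()+np.median(prof))/2
  print(name,np.degrees(th[w]).min(),np.degrees(th[w]).max(),np.degrees(th[w]).mean())
hsv=b.astype(int)
uv=np.argwhere(db>0)[:,::-1];W=world('top',uv,db[db>0]);col=hsv[uv[:,1],uv[:,0]]
rr=np.hypot(*(W[:,:2]-C).T)
s=(rr>.1)&(rr<.21)&(W[:,2]>.028)&(W[:,2]<.046)&(col[:,2]>=col[:,0]-5)&(W[:,1]<.06)
q=W[s][:,:2]; v=cv2.fitLine(q.astype(np.float32),cv2.DIST_L2,0,.01,.01).ravel()
print('steel',s.sum(),np.degrees(np.arctan2(v[1],v[0])),cv2.minAreaRect(q.astype(np.float32)),np.degrees(np.arctan2(*(q.mean(0)-C)[::-1])))
E
python3 ang.py
```

```text
time_s: 10.2
tcp_pos: [0.5556, 0.1692, 0.0836]
eef_rot: [-179.9, 0.1, 66.3]
contact_force: [1.5, 0.6, -1.2]
gripper_width: 0.02
gripper_force: 0.0
notch -119.0 -107.75 -113.375
steel 526 66.00579 ((0.4698288142681122, -0.03123929351568222), (0.10096671432256699, 0.03298163786530495), 66.28248596191406) -113.81963564633192
top [(np.float64(-4.6), np.float64(31.4), np.int32(21)), (np.float64(-76.8), np.float64(31.2), np.int32(20)), (np.float64(137.8), np.float64(29.8), np.int32(19)), (np.float64(-149.5), np.float64(30.5), np.int32(17))]
scene [(np.float64(138.6), np.float64(30.6), np.int32(26)), (np.float64(-148.7), np.float64(31.3), np.int32(26)), (np.float64(66.5), np.float64(30.5), np.int32(31)), (np.float64(-76.2), np.float64(31.8), np.int32(29)), (np.float64(-4.4), np.float64(31.6), np.int32(33))]
```

View pics/c6.png

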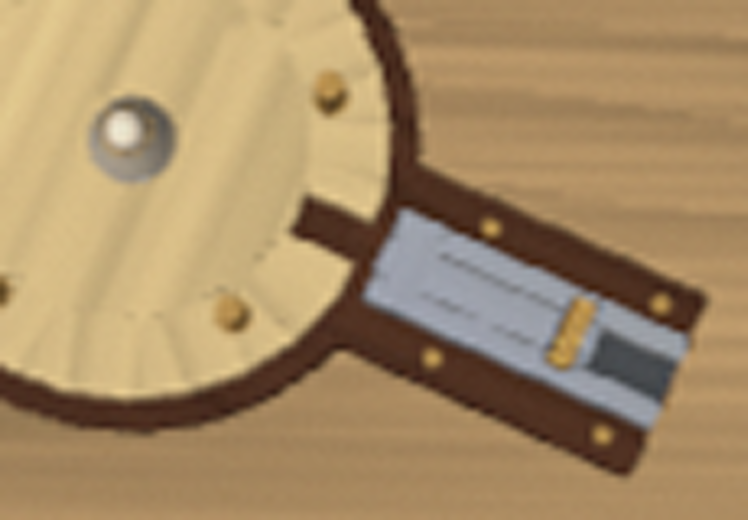

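The crop shows the notch at (340,230) in line with the channel, about -113.4° against -113.8°. I'll leave the plate there, close the fingers and go behind the tab, which is at (572,333) in the crop.

```bash
python3 -m handwheel '[[1,-2,-4.7,0,0],[1,-4,-9.4,0,0],[1,-6,-14.1,0,0],[1,-8,-18.8,0,0],[1,-9.5,-22,0,0],[1,-10.1,-23.5,0,0],[1,-10.1,-23.5,0,0],[1,-10.1,-23.5,0,0]]' 20
python3 - <<'E'
from h import *
s=get_state();print(s['tcp_pos'],s['joints'].round(0))
a=fing(s['tcp_pos'][:2],.05)
E
```

```text
time_s: 11.35
tcp_pos: [0.4562, -0.0646, 0.0838]
eef_rot: [-180.0, 0.0, 66.4]
contact_force: [-0.6, 0.2, 0.2]
gripper_width: 0.0009
gripper_force: 0.0
[ 0.45615702 -0.06462641  0.08378039] [ 17.   6. -34.  -0. -49. 140.]
finger z low [0.119 0.12  0.122 0.122 0.123]
```

```bash
python3 -m handwheel '[[1,-0.2,-0.2,-2,0],[1,-0.2,-0.2,-4,0],[1,-0.2,-0.2,-5,0],[1,-0.2,-0.2,-6,0],[1,-0.2,-0.2,-6.6,0],[1,-0.2,-0.2,-7,0],[1,-0.2,-0.2,-7.2,0],[1,-0.2,-0.2,-7.2,0]]'
python3 - <<'E'
from h import *
s=get_state();print(s['tcp_pos'],s['contact_force'])
a=fing(s['tcp_pos'][:2],.046)
save('c7.png',cv2.resize(a[170:250,215:335],None,fx=6,fy=6,interpolation=cv2.INTER_CUBIC))
E
```

```text
time_s: 12.4
tcp_pos: [0.4538, -0.0671, 0.0121]
eef_rot: [180.0, -0.0, 66.4]
contact_force: [-0.1, -0.2, 0.4]
gripper_width: 0.0004
gripper_force: 0.0
[ 0.45381887 -0.06711688  0.01206784] [-0.12334989 -0.1934526   0.41992841]
finger z low [0.047 0.049 0.049 0.051 0.052]
```

View pics/c7.png

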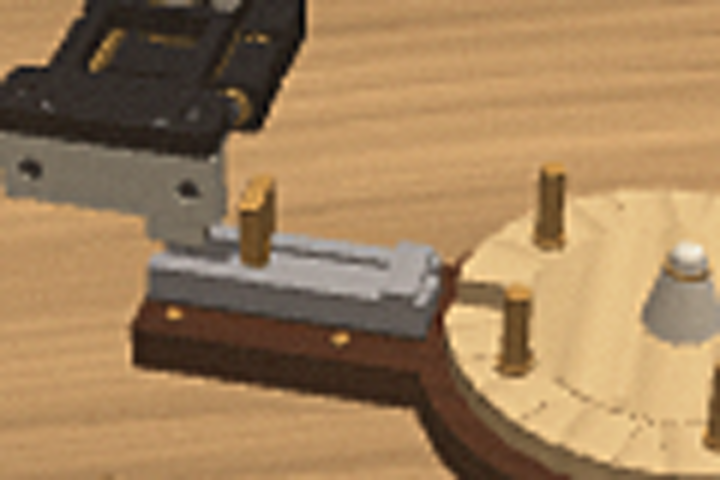

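The crop shows the closed fingers behind the tab, finger at (200,235) and tab at (257,225). I'll push forward slowly.

```bash
python3 -m handwheel '[[1,0.2,0.46,0,0],[1,0.36,0.82,0,0],[1,0.48,1.1,0,0],[1,0.56,1.28,0,0],[1,0.64,1.46,0,0],[1,0.73,1.65,0,0],[1,0.81,1.83,0,0],[1,0.89,2.01,0,0]]'
python3 ang.py
```

```text
time_s: 13.45
tcp_pos: [0.4626, -0.0469, 0.0119]
eef_rot: [-180.0, 0.0, 66.4]
contact_force: [-0.8, -2.0, 1.4]
gripper_width: 0.0006
gripper_force: 0.8
top [(np.float64(-4.7), np.float64(31.3), np.int32(21)), (np.float64(66.1), np.float64(30.1), np.int32(21)), (np.float64(-76.6), np.float64(31.4), np.int32(20))]
scene [(np.float64(139.2), np.float64(31.2), np.int32(24)), (np.float64(-149.1), np.float64(30.9), np.int32(26)), (np.float64(67.0), np.float64(31.0), np.int32(28)), (np.float64(-76.6), np.float64(31.4), np.int32(28)), (np.float64(-4.6), np.float64(31.4), np.int32(31))]
```

```bash
python3 -m handwheel '[[1,0.08,0.18,0,0],[1,0.16,0.37,0,0],[1,0.24,0.55,0,0],[1,0.32,0.73,0,0],[1,0.4,0.92,0,0],[1,0.48,1.1,0,0],[1,0.56,1.28,0,0],[1,0.6,1.37,0,0]]'
```

```text
time_s: 14.55
tcp_pos: [0.4687, -0.0332, 0.012]
eef_rot: [180.0, -0.0, 66.4]
contact_force: [-0.0, -1.6, 0.7]
gripper_width: 0.0002
gripper_force: 0.4
```

```bash
python3 -m handwheel '[[1,0.04,0.09,0,0],[1,0.07,0.16,0,0],[1,0.1,0.23,0,0],[1,0.13,0.3,0,0],[1,0.15,0.35,0,0],[1,0.17,0.4,0,0]]'
```

```text
time_s: 15.3
tcp_pos: [0.4703, -0.0293, 0.012]
eef_rot: [180.0, 0.0, 66.4]
contact_force: [-0.4, -1.2, 0.6]
gripper_width: 0.0008
gripper_force: 0.5
```

```bash
python3 -m handwheel '[[1,0.02,0.05,0,0],[1,0.03,0.07,0,0]]'
```

```text
time_s: 15.55
tcp_pos: [0.4706, -0.0286, 0.012]
eef_rot: [180.0, 0.0, 66.4]
contact_force: [-0.1, -0.9, 1.0]
gripper_width: 0.0003
gripper_force: 0.6
```

```bash
python3 -m handwheel '[[1,0.02,0.04,0,0],[1,0.02,0.04,0,0]]'
```

```text
time_s: 15.8
tcp_pos: [0.4708, -0.0282, 0.0119]
eef_rot: [180.0, -0.0, 66.4]
contact_force: [-1.2, -0.9, -0.2]
gripper_width: 0.0003
gripper_force: 0.5
```

```bash
python3 -m handwheel '[[1,0.02,0.04,0,0],[1,0.03,0.06,0,0],[1,0.03,0.06,0,0]]' | grep -E 'tcp|contact'
```

```text
tcp_pos: [0.4711, -0.0276, 0.0119]
contact_force: [-0.2, -1.8, 0.6]
```

```bash
python3 -m handwheel '[[1,0.01,0.03,0,0],[1,0.02,0.04,0,0],[1,0.02,0.04,0,0]]' | grep -E 'tcp|contact'
```

```text
tcp_pos: [0.4713, -0.0272, 0.0119]
contact_force: [-0.3, -0.6, 0.5]
```

```bash
python3 -m handwheel '[[1,0.01,0.03,0,0],[1,0.02,0.05,0,0],[1,0.02,0.05,0,0]]' | grep -E 'tcp|contact'
```

```text
tcp_pos: [0.4715, -0.0267, 0.0119]
contact_force: [-0.1, -0.8, 0.5]
```

```bash
python3 -m handwheel '[[1,0.01,0.03,0,0],[1,0.02,0.05,0,0],[1,0.02,0.05,0,0]]' | grep -E 'tcp|contact'
```

```text
tcp_pos: [0.4717, -0.0262, 0.0119]
contact_force: [-1.3, -0.7, 0.4]
```

```bash
python3 -m handwheel '[[1,0.01,0.03,0,0],[1,0.02,0.05,0,0],[1,0.02,0.05,0,0]]' | grep -E 'tcp|contact'
```

```text
tcp_pos: [0.4717, -0.026, 0.0119]
contact_force: [-0.7, -4.4, 2.0]
```

```bash
python3 -m handwheel '[[1,0.01,0.02,0,0],[1,0.01,0.02,0,0]]' | grep -E 'tcp|contact'
```

```text
tcp_pos: [0.4716, -0.0259, 0.012]
contact_force: [-1.3, -4.8, 2.7]
```

```bash
python3 -m handwheel '[[1,0.01,0.02,0,0],[1,0.01,0.03,0,0],[1,0.01,0.03,0,0]]' | grep -E 'tcp|contact'
```

```text
tcp_pos: [0.4715, -0.0259, 0.0119]
contact_force: [-1.4, -6.7, 3.3]
```

```bash
python3 -m handwheel '[[1,0.01,0.03,0,0],[1,0.02,0.05,0,0],[1,0.02,0.05,0,0]]' | grep -E 'tcp|contact'
```

```text
tcp_pos: [0.4714, -0.0258, 0.012]
contact_force: [-1.9, -9.0, 4.0]
```

```bash
python3 -m handwheel '[[1,0,0.01,0,0],[1,0,0.01,0,0],[1,0,0.01,0,0],[1,0,0.01,0,0]]' | grep -E 'tcp|contact'
```

```text
tcp_pos: [0.4714, -0.0258, 0.012]
contact_force: [-1.9, -9.5, 4.0]
```

```bash
python3 -m handwheel '[[1,0.01,0.02,0,0],[1,0.01,0.02,0,0],[1,0.01,0.02,0,0],[1,0.01,0.02,0,0],[1,0.01,0.02,0,0]]' | grep -E 'tcp|contact'
```

```text
tcp_pos: [0.4714, -0.0258, 0.012]
contact_force: [-2.0, -10.3, 6.0]
```

```bash
python3 -m handwheel '[[1,-0.08,-0.18,0,0],[1,-0.2,-0.46,0,0],[1,-0.4,-0.9,0,0],[1,-0.4,-0.9,1,0],[1,-0.4,-0.9,3,0],[1,-0.4,-0.9,5,0],[1,-0.4,-0.9,7.5,0],[1,-0.4,-0.9,7.5,0]]' | grep -E 'tcp|contact'
python3 - <<'E'
from h import *
b,db=imaging.capture('top');s=get_state();print(s['tcp_pos'],s['time_s'])
uv=np.argwhere(db>0)[:,::-1];W=world('top',uv,db[db>0])
C=np.array([.530,.1062]);rr=np.hypot(*(W[:,:2]-C).T)
k=(W[:,2]>.055)&(W[:,2]<.075)&(rr>.12)&(rr<.2);print(k.sum(),np.median(W[k],0),np.hypot(*(np.median(W[k],0)[:2]-C)) if k.any() else '')
save('c8.png',cv2.resize(b[190:270,200:315],None,fx=6,fy=6,interpolation=cv2.INTER_CUBIC))
E
python3 ang.py
```

```text
tcp_pos: [0.4701, -0.0329, 0.0894]
contact_force: [-0.3, 0.2, 0.0]
[ 0.46917027 -0.03306003  0.08822918] 20.85
0 [nan nan nan] 
top [(np.float64(-4.5), np.float64(31.5), np.int32(22)), (np.float64(66.8), np.float64(30.8), np.int32(21))]
scene [(np.float64(138.9), np.float64(30.9), np.int32(26)), (np.float64(-149.4), np.float64(30.6), np.int32(25)), (np.float64(66.9), np.float64(30.9), np.int32(30)), (np.float64(-76.9), np.float64(31.1), np.int32(27)), (np.float64(-4.9), np.float64(31.1), np.int32(34))]
  return _methods._mean(a, axis=axis, dtype=dtype,
  ret = um.true_divide(
```

View pics/c8.png

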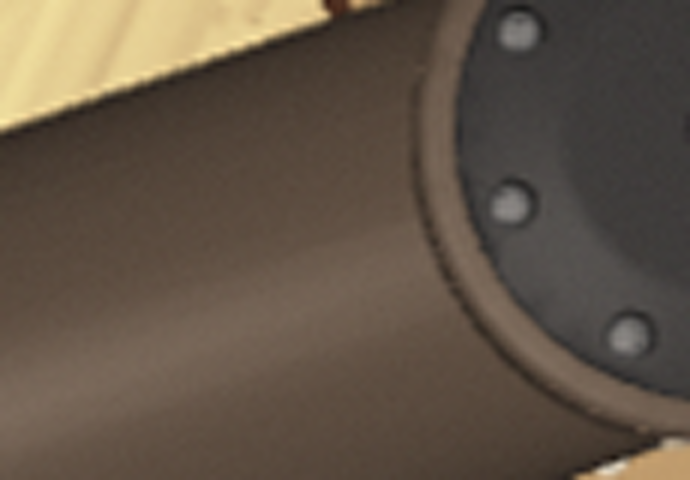

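The arm hides the channel in this view, so I'll check the tongue numerically after moving clear. Next I go back over the far peg for the lock test.

```bash
python3 -m handwheel '[[0.73,2,4.6,0,0],[0.73,4,9.2,0,0],[0.73,6,13.8,0,0],[0.73,7.8,18,0,0],[0.73,8.8,20.3,0,0],[0.73,8.8,20.3,0,0],[0.73,8.8,20.3,0,0],[0.73,8.8,20.3,0,0]]'
cat > tab.py <<'E'
from h import *
print(get_state()['tcp_pos'])
C=np.array([.530,.1062])
for n,o in(('top',0),('scene',np.array([.003,.0012]))):
  b,db=imaging.capture(n)
  uv=np.argwhere(db>0)[:,::-1];W=world(n,uv,db[db>0]);c=C+o;rr=np.hypot(*(W[:,:2]-c).T)
  k=(W[:,2]>.06)&(W[:,2]<.072)&(rr>.115)&(rr<.2)&(W[:,1]<.03)&(W[:,0]<.53);q=np.median(W[k],0)
  print(n,k.sum(),q,'tab r',np.hypot(*(q[:2]-c)))
E
python3 tab.py
```

```text
time_s: 21.95
tcp_pos: [0.5559, 0.1685, 0.0869]
eef_rot: [-180.0, 0.0, 66.4]
contact_force: [-0.2, 0.1, 0.2]
gripper_width: 0.0234
gripper_force: 0.0
[0.55593814 0.16854021 0.086948  ]
top 41 [ 0.47874423 -0.01394196  0.06570063] tab r 0.13061869761273442
scene 29 [ 0.47945386 -0.01236483  0.06476409] tab r 0.1311899564302841
```

The tab now sits at 131 mm from the axis (132 expected when home), so the tongue is home. Down over the peg.

```bash
python3 -m handwheel '[[0.73,0.13,0.16,-1,0],[0.73,0.13,0.16,-2,0],[0.73,0.13,0.16,-3,0],[0.73,0.13,0.16,-4,0],[0.73,0.13,0.16,-5,0],[0.73,0.13,0.16,-6,0],[0.73,0.13,0.16,-7,0],[0.73,0.13,0.16,-7.3,0]]'
python3 ang.py
```

```text
time_s: 23.05
tcp_pos: [0.5573, 0.1709, 0.0131]
eef_rot: [-180.0, 0.1, 66.4]
contact_force: [-0.3, 0.5, 0.3]
gripper_width: 0.0238
gripper_force: 0.0
top [(np.float64(-4.5), np.float64(31.5), np.int32(21)), (np.float64(-76.8), np.float64(31.2), np.int32(20)), (np.float64(137.9), np.float64(29.9), np.int32(19)), (np.float64(-149.6), np.float64(30.4), np.int32(19))]
scene [(np.float64(139.6), np.float64(31.6), np.int32(23)), (np.float64(-149.2), np.float64(30.8), np.int32(25)), (np.float64(-76.4), np.float64(31.6), np.int32(29)), (np.float64(46.5), np.float64(10.5), np.int32(11)), (np.float64(47.9), np.float64(11.9), np.int32(8)), (np.float64(-4.5), np.float64(31.5), np.int32(32))]
```

```bash
python3 -m handwheel '[[0.73,-0.14,0.06,0,0],[0.73,-0.28,0.12,0,0],[0.73,-0.41,0.18,0,0],[0.73,-0.51,0.22,0,0],[0.73,-0.58,0.25,0,0],[0.73,-0.64,0.27,0,0],[0.73,-0.64,0.27,0,0]]' 40 | grep -E 'tcp|contact|grip'
```

```text
tcp_pos: [0.5513, 0.1739, 0.0139]
contact_force: [-0.6, -0.5, -0.2]
gripper_width: 0.0236
gripper_force: 0.0
```

```bash
python3 -m handwheel '[[0.73,-0.03,0.01,0,0],[0.73,-0.06,0.02,0,0],[0.73,-0.06,0.02,0,0]]' | grep -E 'tcp|contact|grip'
```

```text
tcp_pos: [0.5511, 0.174, 0.014]
contact_force: [3.2, -2.9, -2.1]
gripper_width: 0.0237
gripper_force: 2.3
```

```bash
python3 -m handwheel '[[0.73,-0.03,0.01,0,0],[0.73,-0.06,0.02,0,0],[0.73,-0.06,0.02,0,0]]' | grep -E 'tcp|contact|grip'
```

```text
tcp_pos: [0.5503, 0.1744, 0.014]
contact_force: [6.1, -2.8, -1.5]
gripper_width: 0.0233
gripper_force: 2.5
```

```bash
python3 -m handwheel '[[0.73,-0.03,0.01,0,0],[0.73,-0.05,0.02,0,0],[0.73,-0.05,0.02,0,0]]' | grep -E 'tcp|contact|grip'
```

```text
tcp_pos: [0.5502, 0.1744, 0.014]
contact_force: [7.2, -2.2, -3.1]
gripper_width: 0.0235
gripper_force: 3.6
```

```bash
python3 -m handwheel '[[0.73,-0.03,0.01,0,0],[0.73,-0.05,0.02,0,0],[0.73,-0.05,0.02,0,0]]' | grep -E 'tcp|contact|grip'
```

```text
tcp_pos: [0.5501, 0.1745, 0.014]
contact_force: [7.8, -4.3, -4.8]
gripper_width: 0.0236
gripper_force: 4.8
```

```bash
python3 -m handwheel '[[0.73,-0.03,0.01,0,0],[0.73,-0.03,0.01,0,0],[0.73,-0.03,0.01,0,0],[0.73,-0.03,0.01,0,0],[0.73,-0.03,0.01,0,0],[0.73,-0.03,0.01,0,0]]' | grep -E 'tcp|contact|grip'
```

```text
tcp_pos: [0.55, 0.1746, 0.0141]
contact_force: [9.8, -4.3, -6.4]
gripper_width: 0.0237
gripper_force: 5.5
```

That held about 10.7 N along the tangent, and the lock took it. I'll hold briefly more, then let go, rise and check.

```bash
python3 -m handwheel '[[0.73,0,0,0,0],[0.73,0,0,0,0],[0.73,0,0,0,0],[0.73,0,0,0,0]]' | grep -E 'tcp|contact'
python3 -m handwheel '[[0.73,0.2,-0.08,0,0],[0.73,0.45,-0.19,0,0],[0.73,0.73,-0.3,0,0],[0.73,0.73,-0.3,0,0],[0.73,0.73,-0.3,2,0],[0.73,0.73,-0.3,5,0],[0.73,0.73,-0.3,9,0],[0.73,0.73,-0.3,12,0]]' | grep -E 'tcp|contact'
python3 tab.py; python3 ang.py
python3 - <<'E'
from h import *
b,d=imaging.capture('top')
for q in('hoop_box','pearl_box','candle'):
  o=finder.cut_out('top',q)
  if o: m=o[0]['region']&(d>0); print(q,np.median(world('top',np.argwhere(m)[:,::-1],d[m]),0).round(3))
E
```

```text
tcp_pos: [0.55, 0.1746, 0.014]
contact_force: [9.4, -4.8, -4.6]
tcp_pos: [0.5562, 0.172, 0.1357]
contact_force: [0.8, -0.5, -0.2]
[0.55618732 0.17196756 0.13566232]
top 43 [ 0.47668113 -0.01202451  0.06610179] tab r 0.1296916931172943
scene 33 [ 0.48134374 -0.01349991  0.06458227] tab r 0.13147302567535496
top [(np.float64(-3.6), np.float64(32.4), np.int32(20)), (np.float64(67.6), np.float64(31.6), np.int32(17)), (np.float64(-75.4), np.float64(32.6), np.int32(18)), (np.float64(139.3), np.float64(31.3), np.int32(22)), (np.float64(-148.1), np.float64(31.9), np.int32(18))]
scene [(np.float64(139.7), np.float64(31.7), np.int32(29)), (np.float64(-148.1), np.float64(31.9), np.int32(25)), (np.float64(68.1), np.float64(32.1), np.int32(32)), (np.float64(-75.9), np.float64(32.1), np.int32(30)), (np.float64(-3.9), np.float64(32.1), np.int32(33))]
hoop_box [ 0.447 -0.339  0.02 ]
pearl_box [ 0.604 -0.372  0.019]
```

The plate took up only about 1° of play, the tongue is still home, and the boxes haven't moved. The candle is hidden by the arm from this view, and no move went near it.

```bash
python3 -c "
from h import *
print(r.close_job())"
```

```text
the job is handed in; nothing more can be done
None
```

The job is handed in: notch turned to the tongue, tongue slid home and pressed with about 10 N, and the lock held a push of about 10 N on a peg with only about 1° of play; both boxes stand where they were, and the candle, hidden by the arm at the last check, was nowhere near the moves.

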